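# Bring the sample lamp round its curved rail

## Task

Slide the small lamp carriage round the bend of its curved rail towards the other end, push it past the spring catch until it sits fully home against the stop with its contact pin pressed, then let go so that it stays there by itself. Be gentle: the carriage fits the slim rod closely, so let it turn with the bend, and never force it sideways or ram it against the stop. Leave the brush pot, the paint tub and the marker tray where they are.

Things in the scene. Friction and masses are not known exactly. Their poses are not given: they have to be found in the camera images.
- rail_start (a point): Fixed rail: bare level steel rod, 10 mm thick, 160 mm above the table, on a grey post at each end (18 mm thick). Point: rod centre line at the start post (robot's right). x along the rod, z up. From here 90 mm straight along x, then an arc to the left (+y), radius 120 mm, through 100 degrees, then 122 mm straight to the end post's axis. Nothing blocks the rod before the catch.
- carriage_bore (a point): Loose lamp carriage, 0.17 to 0.29 kg, threaded on the first straight. Point: middle of its bore; x along the bore, the way to travel, z up. Aluminium block 36 mm long (x), 26 wide, 26 high, 13 mm bore on the 10 mm rod: 1.5 mm play all round, under 1 mm sideways on the bend; friction about 0.2. Hangs by itself, bore centre 1.5 mm below the rod's. Black lamp head, 42 mm across, to 63 mm below.
- carriage_grip (a point): Where to take the carriage: on the black grip post on top of the block, 36 mm above the bore's centre. The post is 22 mm long along the bore (x), 16 mm wide across it (y), and reaches from 13 to 55 mm above the bore's centre. Axes as the carriage's: x along the bore, z up.
- catch (a joint): Spring catch: travel in m of a 16 mm steel ball. 0 = out, 4 mm in the way of the carriage's outer flank; 0.002 to 0.005 while the block slides past (front end meets it about 50 mm before home). Pushing past takes about 4 to 10 N. When the carriage is home the ball snaps out behind it (back to 0) and holds it; between ball and hard stop it has 2 to 3 mm of play.
- brush_pot: Bystander: a wooden pot of brushes, 72 mm across, 120 mm high, brushes to 215 mm; origin at the centre of its underside.
- paint_tub: Bystander: a white paint tub with a lid, 92 mm across, 67 mm high; origin at the centre of its underside.
- marker_tray: Bystander: an open steel tray with markers, 130 by 190 mm, 35 mm high; origin at the centre of its underside.
- rail_end (a point): Rod centre line at the end post's axis; x along the rod, the way of travel, y to the inside of the bend. A stop clamp (black collar, 24 mm across) is set on the last straight, differently each time: home for the carriage's middle is 45 to 75 mm before this point, to be seen or felt. The catch is 26 mm before home on the outer side (-y), on a bracket 41 mm out; all at most 12 mm above the rod.
- contact (a joint): Lamp's brass contact pin: 6 mm thick, stands 6 mm out of the stop collar's face on the outer side of the rod, travel in m. 0 = out; pressed in by the carriage's leading end: 0.006 against the hard stop, 0.003 to 0.006 when left home behind the catch (takes 1 to 3 N).
Mind the look-alikes: they are no part of the job. There is more than one size of the part that bears carriage_bore; the job needs the smallest.

How it is judged:
By the outcome, as a careful person would: the job done as asked, in the order asked, and still so for the second after the job is handed in, with the robot touching nothing.
It also fails if it takes over 54 s, if anything falls off the work surface, if the arm or the gripper's body presses on something with over 40 N, if the wrist force passes 120 N, or if a joint passes its speed limit or range.

## Robot

A 6-joint arm with a two-finger parallel gripper is mounted at the origin on the work surface. World frame = base frame: x ahead of the robot, y to its left, z up, the work surface at z = 0. Lengths are in m, angles in rad, forces in N, time in s.
With the tool pointing down it reaches from about 0.35 to 0.875 m from the base axis. Payload 15.5 kg.
Tool frame: the origin (TCP) lies on the centre line of the jaws, within the pads' length; the fingertips stand bot.tcp_to_tips ahead of it and the grasp point (between the pads) lies 2 mm behind it (bot.tcp_to_tips is the distance from the TCP to the fingertips, in m); z points along the fingers, y is the direction in which the jaws open and shut (so a half turn about z gives the same grasp; the last joint's range is limited). The gripper opens to 85 mm and grips with 20 to 120 N. Pads are 22 mm wide; open, the fingers measure 114 mm over their backs; the gripper's body (76 mm by 85 mm) begins 54 mm behind the grasp point. The pads swing forward as they close: fully open they stand 13 mm farther back than shut.
Start: joints at [1.151, 0.494, 1.345, -0, 1.302, -0.096], TCP at [0.199, 0.592, 0.248] pointing down, gripper open.
Joint ranges: [-2.91, 2.91], [-0.82, 2.16], [0.22, 2.67], [-1.22, 4.37], [0.12, 2.79], [-3.08, 3.08]. Speed limits (rad/s): [1.89, 1.89, 2.57, 3.01, 3.01, 3.01].

## Interface

Orientations are given as a unit quaternion [w, x, y, z].
In Python, from plant import sensors, eyes, finish_job, outline_of, bot gives the robot as it stands.
- The arm moves only by the shell command python3 -m creep 'ROWS' [FORCE]. ROWS is JSON, a list of rows, each a list of 3 entries, a list of its own where there are three numbers: the turn, a rotation vector about the tool's x, y, z in units of 5 degrees (1.0 is 5 degrees), then the shift along the tool's x, y, z in units of 40 mm (1.0 is 40 mm), then the gripper's target within -1 to 1 (shut at 1, half-way at 0, fully open at -1). A call has exactly 10 rows; each row shifts and turns the pose as measured when the row begins, along the tool's axes as they then stand; what a row does not reach is not made up. A row lasts 1/8 s, in which the tool goes at most 62.5 mm and 10.7 degrees, less where a joint would pass 70% of its speed; a pose out of reach is approached as far as the arm can. A call is refused whole if a number of a shift passes 1 or a number of a turn 1, either way. A call with a gripper value outside its range is refused whole. The fingers move at their own pace and stop on an object; FORCE is the grip in N (left out, the last holds). Time passes only in rows, so rows that do not move let the fingers close, or fill a call up. It gives the time, the measured TCP pose, the force and the opening at its end, in the units of the state.
- sensors.read_state(): the state, without advancing time (a new reading comes with each control period).
- eyes.grab_frame(name): name is "side" or "top" or "wrist"; returns the picture (400x640x3 uint8, blue, green, red); there is no depth.
- eyes.camera_info(name): a dict with "fx", "fy", "cx", "cy" (pixels), "position" and "attitude" of the camera in the world. Camera axes: x right, y up, looking along -z (the intrinsics and any distortion apply to the point x, -y, -z); pixel columns grow to the right and rows downward; lengths in m; the calibration is good to about 2 mm. A picture is of the moment at which its call begins: read the wrist's pose just before it. camera_info takes no time and is no camera call; for the wrist camera it gives the pose at the moment of the call.
- finish_job(): hands the job in, once; it reports no verdict.
Trained networks look in the newest picture that a camera, given by its name, has taken for a name from the list of things; names that differ only in an ending like _2 or _b are one class to them, and where a whole thing is asked for, a point or a joint stands for the part that bears it (a point fixed in the world has none). Each returns a list of dicts, best first, with "score" (0 to 1); they miss things now and then, are a little off and sometimes report something else, mostly with a low value. They report only what shows in the picture. A call takes as long as a camera call. They do not tell look-alikes from the thing itself.
- outline_of(camera, label): "pixels" (400x640 bool, what is visible of it) and "extent" ([centre column, centre row, width, height] in pixels, round what is visible of it).
The state is a dict: "time_s": time; "qpos": joint angles; "qvel": joint speeds; "joint_torque": joint torques, N m; "position": TCP position; "tool_rot": TCP orientation; "wrist_force": force on the tool from outside, world axes, zero at the start; "wrist_torque": the same for the moment, N m; "width": finger opening in m.
Only numpy, scipy, OpenCV 4.12 (cv2) and the standard library are available. Lean on these libraries where they do the work, as an engineer would, in place of code of your own. Each camera call takes 0.05 s, during which the arm holds its last target.

## Working session

There is one attempt and no reset: what is moved stays moved. The work goes in short steps, Python scripts to look and compute and a shell command to move; the robot and the scene stay as the last step left them, time stands still between calls to the robot, and variables do not carry over. Pictures are saved under pics/ and viewed, and the job is handed in when it is done.

```bash
ls; mkdir -p pics; python3 - <<'E'
from plant import sensors, eyes, bot
import cv2
s=sensors.read_state()
print({k:(s[k]) for k in s})
print(bot.tcp_to_tips)
for n in ("side","top","wrist"):
    print(n,eyes.camera_info(n))
    cv2.imwrite(f"pics/a_{n}.png",eyes.grab_frame(n))
E
```

```text
pics
{'time_s': 0.0, 'qpos': array([ 1.15048215e+00,  4.94219433e-01,  1.34611443e+00, -2.04657829e-05,
        1.30251071e+00, -9.54956204e-02]), 'qvel': array([ 1.48889176e-05, -5.22768637e-04,  5.71452539e-04,  6.60076466e-04,
       -7.88531663e-05, -4.91841446e-04]), 'joint_torque': array([ 3.42959265e-04, -8.82097149e+01, -3.83879149e+01, -1.67255653e-04,
        9.70570254e-03,  4.87800776e-05]), 'position': array([0.1993237 , 0.59201088, 0.24768336]), 'tool_rot': array([-1.50115715e-04,  1.61693533e-01,  9.86840823e-01, -6.07774013e-04]), 'wrist_force': array([ 0.84632891, -0.05017775,  0.578567  ]), 'wrist_torque': array([-0.01661266,  0.00687476,  0.02092542]), 'width': 0.0858830326438482}
0.017
side {'fx': 480.0035678471939, 'fy': 480.0035678471939, 'cx': 322.75620006813733, 'cy': 204.45495659054038, 'position': array([-0.26692813, -0.92793702,  0.8126368 ]), 'attitude': array([ 0.81356738,  0.47358324, -0.18067227, -0.28492905])}
top {'fx': 473.35309161804406, 'fy': 473.35309161804406, 'cx': 313.79156769051593, 'cy': 200.03398033539534, 'position': array([0.21335425, 0.01559253, 1.57243526]), 'attitude': array([-0.68306241, -0.07116213,  0.07375098,  0.7231338 ])}
wrist {'fx': 318.42181832371085, 'fy': 318.42181832371085, 'cx': 314.3843287595765, 'cy': 203.6126313507758, 'position': array([0.13270401, 0.61507322, 0.37233409]), 'attitude': array([ 0.80382645, -0.11374139, -0.08142788,  0.57818288])}
```

View pics/a_side.png

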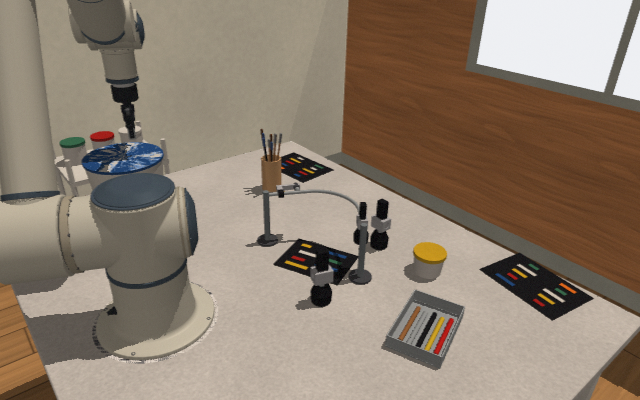

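View pics/a_top.png

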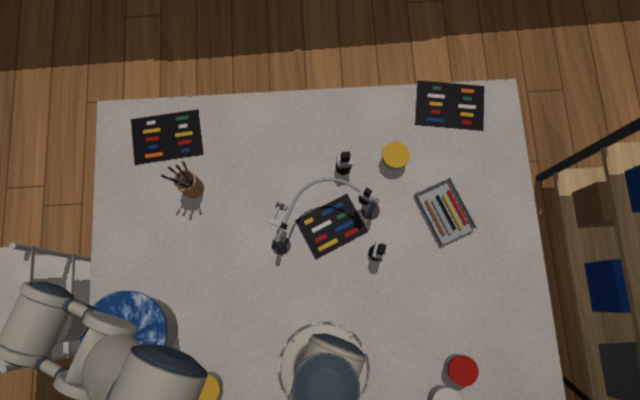

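View pics/a_wrist.png

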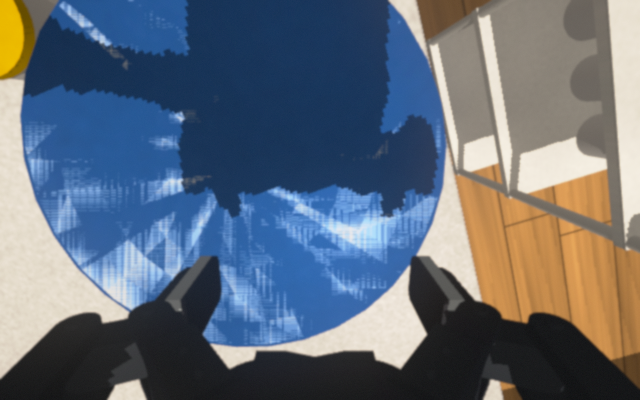

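The side view shows the rail with its start post at about (361,275), its end post at (267,238) and the carriage on the rod near (362,220). The bigger look-alikes stand on the table at (380,225) and (320,280). In the top view the start post is at about (372,208) and the end post at (281,243). I'll zoom in and run the networks.

```bash
cat > h.py <<'E'
import numpy as np
from scipy.spatial.transform import Rotation as R
def rot(q): return R.from_quat([q[1],q[2],q[3],q[0]])
def proj(ci,P):
    P=np.atleast_2d(P); c=rot(ci["attitude"]).inv().apply(P-ci["position"])
    return np.c_[ci["cx"]+ci["fx"]*c[:,0]/-c[:,2], ci["cy"]+ci["fy"]*-c[:,1]/-c[:,2]]
def ray(ci,u,v):
    d=np.array([(u-ci["cx"])/ci["fx"],-(v-ci["cy"])/ci["fy"],-1.]); return rot(ci["attitude"]).apply(d)
def atz(ci,u,v,z):
    d=ray(ci,u,v); p=np.array(ci["position"]); return p+d*(z-p[2])/d[2]
# rail: arc length s -> local (x,y,heading)
def rail(s,th0=np.deg2rad(100),L=.09,r=.12):
    s=np.atleast_1d(s).astype(float); out=[]
    for a in s:
        if a<L: out.append((a,0,0))
        elif a<L+r*th0:
            t=(a-L)/r; out.append((L+r*np.sin(t),r-r*np.cos(t),t))
        else:
            d=a-L-r*th0; out.append((L+r*np.sin(th0)+d*np.cos(th0), r-r*np.cos(th0)+d*np.sin(th0),th0))
    return np.array(out)
STOT=.09+.12*np.deg2rad(100)+.122
def railw(par,s,dz=0,lat=0):
    x,y,w=par; l=rail(s); 
    lx=l[:,0]-lat*np.sin(l[:,2]); ly=l[:,1]+lat*np.cos(l[:,2])
    return np.c_[x+lx*np.cos(w)-ly*np.sin(w), y+lx*np.sin(w)+ly*np.cos(w), np.full(len(lx),.16+dz)], l[:,2]+w
E
python3 - <<'E'
from plant import eyes, outline_of
from h import *
import cv2
for n,(x0,x1,y0,y1) in (("side",(235,415,110,320)),("top",(250,410,140,270))):
    im=eyes.grab_frame(n); c=eyes.camera_info(n)
    cv2.imwrite(f"pics/b_{n}.png",cv2.resize(im[y0:y1,x0:x1],None,fx=4 if n=="top" else 2.8,fy=4 if n=="top" else 2.8,interpolation=cv2.INTER_CUBIC))
    for l in ("carriage_bore","catch","contact"):
        for d in outline_of(n,l): print(n,l,round(d["score"],2),np.round(d["extent"],1))
c=eyes.camera_info("top")
print(atz(c,372,210,0),atz(c,281,245,0))
E
```

```text
side carriage_bore 0.89 [380.8 221.8  21.1  48.3]
side carriage_bore 0.69 [322.5 276.4  28.3  54.7]
side carriage_bore 0.57 [359.4 223.7  13.9  38.6]
top carriage_bore 0.77 [377.9 254.   13.5  21.6]
top carriage_bore 0.71 [344.2 165.5  12.1  22.2]
top carriage_bore 0.56 [365.4 195.1  14.3  19.1]
[ 0.49492118 -0.19390668  0.        ] [0.39412212 0.11803634 0.        ]
```

View pics/b_side.png

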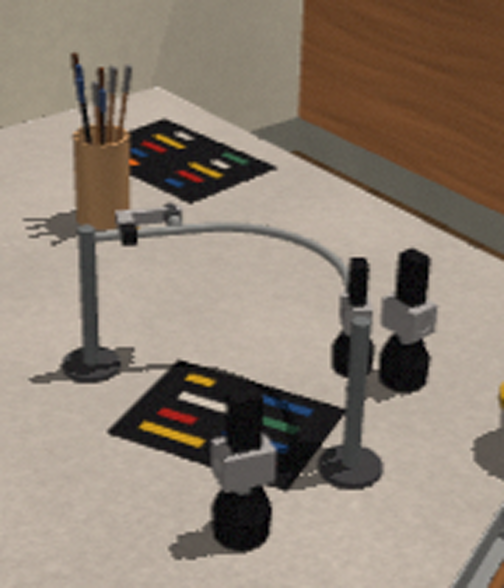

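View pics/b_top.png

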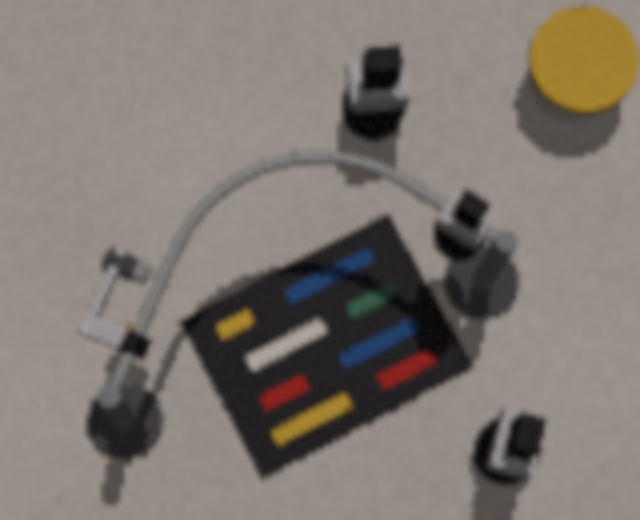

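```bash
cat > fit.py <<'E'
from plant import eyes
from h import *
from scipy.optimize import least_squares
import cv2
top=eyes.camera_info("top"); side=eyes.camera_info("side")
T=np.array([(150,315),(165,275),(187,230),(215,192),(255,167),(310,156),(360,161),(400,178),(435,202),(118,375)])/4+np.array([250,140])-.375
S=np.array([(200,231),(250,230),(290,240),(325,258),(342,280)])/2.8+np.array([235,110])-.3
Te=np.array([(505,240),(112,395)])/4+np.array([250,140])-.375
Se=np.array([(360,322),(88,230)])/2.8+np.array([235,110])-.3
ss=np.linspace(0,STOT,400)
def dist(c,p,pts):
    q=proj(c,railw(p,ss)[0]); d=[]
    for a in pts:
        i=np.argmin(((q-a)**2).sum(1)); i=min(max(i,1),398)
        t=q[i+1]-q[i-1]; n=np.array([-t[1],t[0]])/np.linalg.norm(t); d.append((a-q[i])@n)
    return np.array(d)
def f(p):
    e=railw(p,[0,STOT])[0]
    return np.r_[dist(top,p,T),dist(side,p,S),.4*(proj(top,e)-Te).ravel(),.4*(proj(side,e)-Se).ravel()]
r=least_squares(f,[.5,-.19,np.deg2rad(60)])
print(r.x,np.rad2deg(r.x[2]),np.round(r.fun,2))
p=r.x
print(railw(p,[0,STOT]))
for n,c,(x0,x1,y0,y1) in (("side",side,(235,415,110,320)),("top",top,(250,410,140,270))):
    im=eyes.grab_frame(n); k=4 if n=="top" else 2.8
    b=cv2.resize(im[y0:y1,x0:x1],None,fx=k,fy=k,interpolation=cv2.INTER_CUBIC)
    for q in proj(c,railw(p,ss)[0]): cv2.circle(b,tuple(int(v) for v in (q-[x0,y0]+.5)*k),1,(0,0,255),-1)
    cv2.imwrite(f"pics/c_{n}.png",b)
E
python3 fit.py
```

```text
[ 0.49358381 -0.18722905  0.93479392] 53.55974608445271 [-0.71 -0.07 -0.07  0.95  1.01  0.48  0.4   0.19 -0.27  0.48 -1.77 -1.01
 -1.31 -1.19 -0.99  0.07  0.52 -0.17  0.21 -0.5   1.11 -0.68  0.84]
(array([[ 0.49358381, -0.18722905,  0.16      ],
       [ 0.39469821,  0.11822211,  0.16      ]]), array([0.93479392, 2.68012317]))
```

View pics/c_side.png

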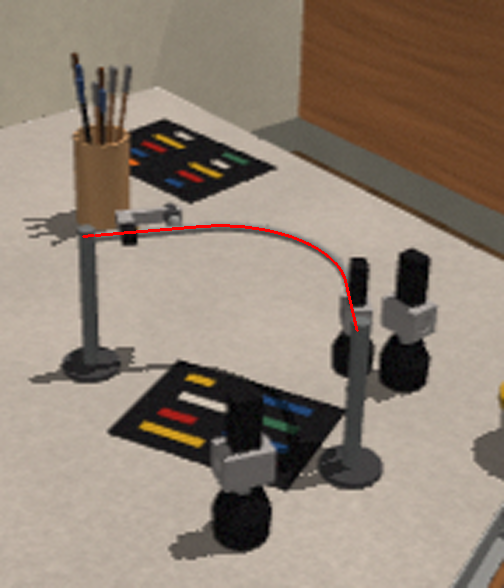

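View pics/c_top.png

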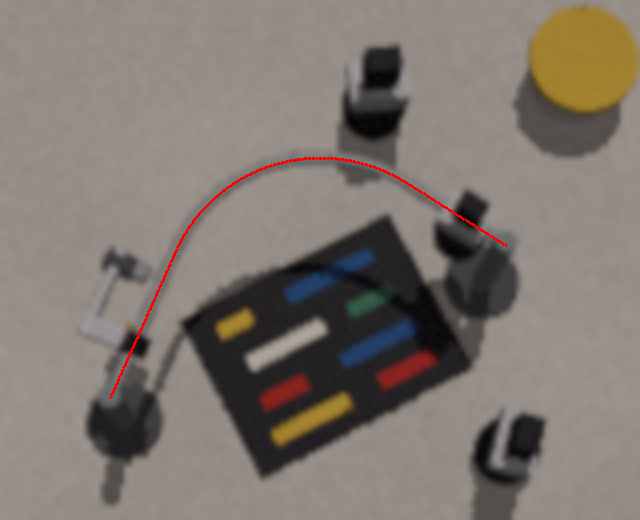

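```bash
cat > plan.py <<'E'
import sys
from plant import sensors
from h import *
def plan(tx,ty,tz,th,step=.038,n=10,g=-1,dth=5,fix_tilt=True):
    s=sensors.read_state(); p=s["position"].copy(); M=rot(s["tool_rot"]); rows=[]
    T=R.from_matrix(np.array([[np.cos(th),np.sin(th),0],[np.sin(th),-np.cos(th),0],[0,0,-1]]).T.reshape(3,3).T)
    tgt=np.array([tx,ty,tz])
    for k in range(n):
        d=tgt-p; L=np.linalg.norm(d); d=d*min(1,step/L) if L>1e-9 else d
        l=M.inv().apply(d); m=np.abs(l).max()
        if m>.0396: l*= .0396/m
        rv=(M.inv()*T).as_rotvec(); a=np.linalg.norm(rv); mx=np.deg2rad(dth)
        if a>mx: rv*=mx/a
        rows.append([[float(v)+0. for v in np.round(np.rad2deg(rv)/5,2)],[float(v)+0. for v in np.round(l/.04,2)],g])
        p=p+M.apply(l); M=M*R.from_rotvec(rv)
    print(str(rows).replace(" ",""));print(np.round(p,4),np.round(np.rad2deg((M.inv()*T).magnitude()),1))
if __name__=="__main__":
    a=[float(v) for v in sys.argv[1:]]
    plan(a[0],a[1],a[2],np.deg2rad(a[3]),*(a[4:5] or [.038]))
E
python3 plan.py .50 -.17 .33 54
```

```text
[[[0.0,0.0,1.0],[-0.61,-0.72,-0.09],-1],[[0.0,0.0,1.0],[-0.67,-0.67,-0.09],-1],[[0.0,0.0,1.0],[-0.73,-0.61,-0.09],-1],[[0.0,0.0,1.0],[-0.78,-0.54,-0.09],-1],[[0.0,0.0,1.0],[-0.82,-0.47,-0.09],-1],[[0.0,0.0,1.0],[-0.86,-0.4,-0.09],-1],[[0.0,0.0,1.0],[-0.89,-0.32,-0.09],-1],[[0.0,0.0,1.0],[-0.91,-0.24,-0.09],-1],[[0.0,0.0,1.0],[-0.93,-0.16,-0.09],-1],[[0.0,0.0,1.0],[-0.94,-0.08,-0.09],-1]]
[0.3381 0.2406 0.286 ] 57.4
```

```bash
python3 -m creep '[[[0,0,1],[-0.6,-0.7,-0.5],-1],[[0,0,1],[-0.67,-0.67,-0.5],-1],[[0,0,1],[-0.73,-0.6,-0.5],-1],[[0,0,1],[-0.78,-0.54,-0.3],-1],[[0,0,1],[-0.82,-0.47,-0.2],-1],[[0,0,1],[-0.86,-0.4,0],-1],[[0,0,1],[-0.89,-0.32,0],-1],[[0,0,1],[-0.9,-0.24,0],-1],[[0,0,1],[-0.93,-0.16,0],-1],[[0,0,1],[-0.94,-0.08,0],-1]]' 40; python3 plan.py .50 -.17 .33 54
```

```text
time_s: 1.9
position: [0.3374, 0.2318, 0.3313]
tool_rot: [0.001, 0.573, 0.819, 0.002]
wrist_force: [0.9, 0.6, -0.4]
width: 0.0856
[[[0.0,0.0,1.0],[-0.95,0.03,0.0],-1],[[0.0,0.0,1.0],[-0.94,0.12,0.0],-1],[[0.0,0.0,1.0],[-0.93,0.2,0.0],-1],[[0.0,0.0,1.0],[-0.91,0.28,0.0],-1],[[0.0,0.0,1.0],[-0.88,0.36,0.0],-1],[[0.0,0.0,1.0],[-0.85,0.43,0.0],-1],[[0.0,0.0,1.0],[-0.81,0.5,0.0],-1],[[0.0,0.0,1.0],[-0.76,0.57,0.0],-1],[[0.0,0.0,1.0],[-0.71,0.64,0.0],-1],[[0.0,0.0,1.0],[-0.65,0.7,0.0],-1]]
[ 0.48   -0.1205  0.3302] 6.0
```

Tracking is good. Carrying on.

```bash
python3 -m creep '[[[0,0,1],[-0.95,0.03,0],-1],[[0,0,1],[-0.94,0.12,0],-1],[[0,0,1],[-0.93,0.2,0],-1],[[0,0,1],[-0.91,0.28,0],-1],[[0,0,1],[-0.88,0.36,0],-1],[[0,0,1],[-0.85,0.43,0],-1],[[0,0,1],[-0.8,0.5,0],-1],[[0,0,1],[-0.76,0.57,0],-1],[[0,0,1],[-0.71,0.64,0],-1],[[0,0,1],[-0.65,0.7,0],-1]]'; cat > see.py <<'E'
import sys,pickle,cv2
from plant import sensors,eyes,outline_of
from h import *
tag=sys.argv[1]; par=[float(v) for v in sys.argv[2:5]] or [ 0.49358,-0.18723,0.93479]
ci=eyes.camera_info("wrist"); s=sensors.read_state(); im=eyes.grab_frame("wrist")
pickle.dump((ci,s,im),open(f"pics/{tag}.pkl","wb"))
cv2.imwrite(f"pics/{tag}.png",im)
q=proj(ci,railw(par,np.linspace(0,STOT,60))[0]); b=im.copy()
for a in q: cv2.circle(b,tuple(int(round(v)) for v in a),1,(0,0,255),-1)
cv2.imwrite(f"pics/{tag}_o.png",b)
print(s["time_s"],s["position"],s["tool_rot"])
for d in outline_of("wrist","carriage_bore"): print(round(d["score"],2),np.round(d["extent"],1))
E
python3 see.py w1
```

```text
time_s: 3.15
position: [0.4786, -0.1354, 0.3332]
tool_rot: [0.001, 0.873, 0.487, 0.004]
wrist_force: [1.1, 0.3, 0.1]
width: 0.0854
3.15 [ 0.47860721 -0.1353979   0.33319549] [0.00111689 0.87346308 0.48687013 0.00429893]
0.86 [256.5 263.4  51.8  79.2]
0.84 [357.7 187.7  45.6  57.5]
```

View pics/w1_o.png

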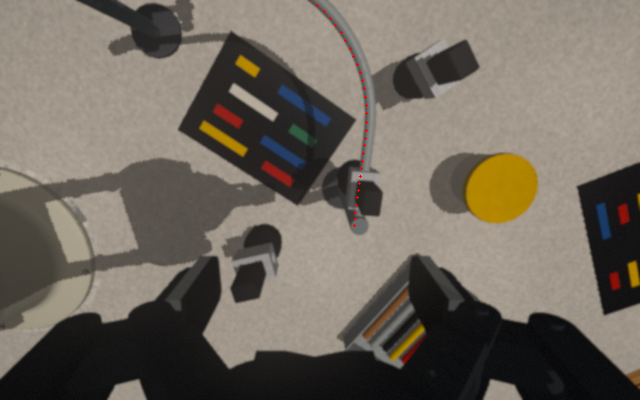

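The wrist view shows the rod, with the carriage at about (365,190), the start post top at (359,226), and the fitted line about 4 px left of the rod. I'll refine the fit with this picture.

```bash
python3 - <<'E'
import cv2
im=cv2.imread("pics/w1.png")
cv2.imwrite("pics/w1z.png",cv2.resize(im[0:240,290:450],None,fx=2.5*1.0,fy=2.5,interpolation=cv2.INTER_CUBIC))
cv2.imwrite("pics/w1y.png",cv2.resize(im[150:250,310:410],None,fx=5,fy=5,interpolation=cv2.INTER_CUBIC))
E
```

```text
(no output)
```

View pics/w1z.png

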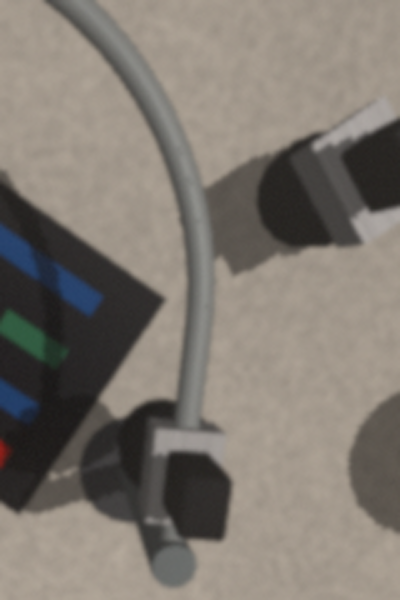

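View pics/w1y.png

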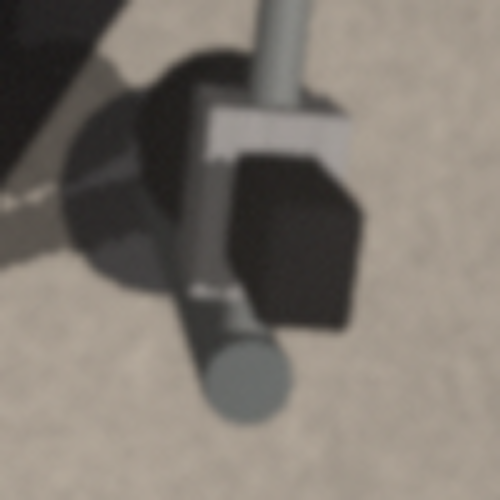

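```bash
cat > fit2.py <<'E'
exec(open("fit.py").read().split("def f(p)")[0])
import pickle
wci,ws,_=pickle.load(open("pics/w1.pkl","rb"))
W=np.array([(124,50),(160,100),(182,150),(195.5,200),(200.5,250),(200,300),(196,350),(190,400)])/2.5+np.array([290,0])-.3
We=np.array([174,564])/2.5+np.array([290,0])-.3
def f(p):
    e=railw(p,[0,STOT])[0]
    return np.r_[1*dist(wci,p,W),.4*dist(top,p,T),.4*dist(side,p,S),.5*(proj(wci,e[:1]+[0,0,.008])-We).ravel(),.2*(proj(top,e)-Te).ravel(),.2*(proj(side,e)-Se).ravel()]
r=least_squares(f,[.5,-.19,np.deg2rad(60)])
p=r.x;print(p,np.rad2deg(p[2]),np.round(r.fun,2))
# carriage: post top corners from zoom y (5x, off 310,150)
z=.2135
for u,v in ((238,157),(315,155),(362,212),(345,330),(265,325)):
    print(atz(wci,310+u/5-.4,150+v/5-.4,z)[:2])
for s in (.03,.04,.05,.06): print(s,railw(p,s)[0][0], proj(wci,railw(p,s,dz=.0535)[0])[0])
E
python3 fit2.py
```

```text
[ 0.49869013 -0.18617313  0.93382611] 53.5042949066693 [-0.4   0.9   0.79  0.44 -0.46 -0.8  -0.14  0.02 -0.73 -0.46 -0.53 -0.24
 -0.27 -0.47 -0.42 -0.39 -0.56 -0.26 -0.92 -0.71 -0.91 -0.96 -0.9  -0.22
 -0.39 -0.06 -0.06 -0.18 -0.25 -0.02  0.39 -0.07  0.28]
[ 0.51785647 -0.13668974]
[ 0.52828135 -0.14276281]
[ 0.53017926 -0.15473534]
[ 0.51850698 -0.17056803]
[ 0.50792312 -0.16301492]
0.03 [ 0.51653301 -0.16205609  0.16      ] [371.36904251 208.24593501]
0.04 [ 0.52248063 -0.15401708  0.16      ] [373.03555865 196.21363209]
0.05 [ 0.52842826 -0.14597806  0.16      ] [374.7379689 183.9221725]
0.06 [ 0.53437588 -0.13793905  0.16      ] [376.47744554 171.36309234]
```

Two independent checks agree: the post's top face puts the carriage at (0.5195, -0.158), which is s = 35 mm along the fitted rail with 0.1 mm lateral error. Moving above it.

```bash
python3 plan.py .5195 -.158 .265 53.5 0.02
```

```text
[[[0.08,-0.07,0.93],[0.02,0.27,0.42],-1],[[0.0,0.0,0.0],[0.04,0.27,0.42],-1],[[0.0,0.0,0.0],[0.04,0.27,0.42],-1],[[0.0,0.0,0.0],[0.04,0.27,0.42],-1],[[0.0,0.0,0.0],[0.0,0.02,0.03],-1],[[0.0,0.0,0.0],[0.0,0.0,0.0],-1],[[0.0,0.0,0.0],[0.0,0.0,0.0],-1],[[0.0,0.0,0.0],[0.0,0.0,0.0],-1],[[0.0,0.0,0.0],[0.0,0.0,0.0],-1],[[0.0,0.0,0.0],[0.0,0.0,0.0],-1]]
[ 0.5195 -0.158   0.265 ] 0.0
```

```bash
python3 -m creep '[[[0.08,-0.07,0.93],[0.02,0.27,0.42],-1],[[0,0,0],[0.04,0.27,0.42],-1],[[0,0,0],[0.04,0.27,0.42],-1],[[0,0,0],[0.04,0.27,0.42],-1],[[0,0,0],[0,0.02,0.03],-0.5],[[0,0,0],[0,0,0],-0.3],[[0,0,0],[0,0,0],-0.3],[[0,0,0],[0,0,0],-0.3],[[0,0,0],[0,0,0],-0.3],[[0,0,0],[0,0,0],-0.3]]' 20; python3 see.py w2 .49869 -.18617 .93383;  python3 plan.py .5195 -.158 .197 53.5 0.012
```

```text
time_s: 4.5
position: [0.5202, -0.1577, 0.2627]
tool_rot: [0.0, 0.892, 0.452, 0.001]
wrist_force: [-0.2, -0.5, -0.6]
width: 0.0553
4.5 [ 0.52015453 -0.15769958  0.26272322] [3.23272728e-04 8.91792818e-01 4.52443403e-01 6.58053610e-04]
0.96 [313.7 215.4  47.8  83.4]
0.71 [403.6  49.8  91.8  79.1]
0.56 [209.2 276.7  57.1  50.6]
[[[0.01,-0.01,0.06],[0.0,0.0,0.3],-1],[[0.0,0.0,0.0],[0.0,0.0,0.3],-1],[[0.0,0.0,0.0],[0.0,0.0,0.3],-1],[[0.0,0.0,0.0],[0.0,0.0,0.3],-1],[[0.0,0.0,0.0],[0.0,0.0,0.3],-1],[[0.0,0.0,0.0],[0.0,0.0,0.14],-1],[[0.0,0.0,0.0],[0.0,0.0,0.0],-1],[[0.0,0.0,0.0],[0.0,0.0,0.0],-1],[[0.0,0.0,0.0],[0.0,0.0,0.0],-1],[[0.0,0.0,0.0],[0.0,0.0,0.0],-1]]
[ 0.5195 -0.158   0.197 ] 0.0
```

View pics/w2_o.png

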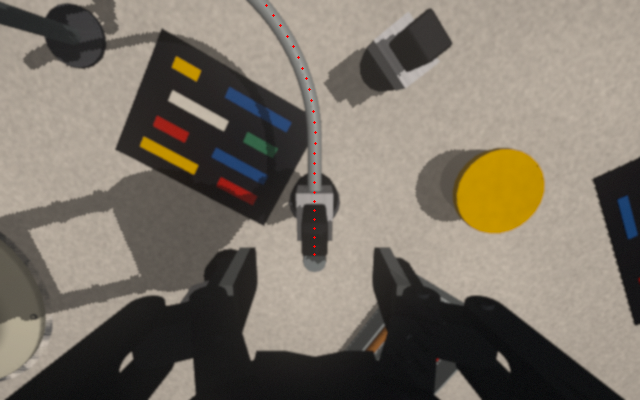

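The fit now lies on the rod, and the carriage at (314,230) is centred between the jaws. Descending.

```bash
python3 -m creep '[[[0,0,0.06],[0,0,0.3],-0.3],[[0,0,0],[0,0,0.3],-0.3],[[0,0,0],[0,0,0.3],-0.3],[[0,0,0],[0,0,0.3],-0.3],[[0,0,0],[0,0,0.3],-0.3],[[0,0,0],[0,0,0.12],-0.3],[[0,0,0],[0,0,0],-0.3],[[0,0,0],[0,0,0],-0.3],[[0,0,0],[0,0,0],-0.3],[[0,0,0],[0,0,0],-0.3]]' 20; python3 see.py w3 .49869 -.18617 .93383
```

```text
time_s: 5.85
position: [0.5202, -0.1577, 0.1929]
tool_rot: [0.0, 0.893, 0.45, 0.0]
wrist_force: [0.0, -0.6, -0.2]
width: 0.0555
5.85 [ 0.52015638 -0.15767269  0.19294233] [6.84136925e-05 8.93080122e-01 4.49897396e-01 4.73505283e-04]
0.93 [313.8 265.3  62.8 138.4]
0.72 [442.1  43.9 147.5  84.8]
0.68 [180.9 337.9  63.9 124.2]
```

View pics/w3_o.png

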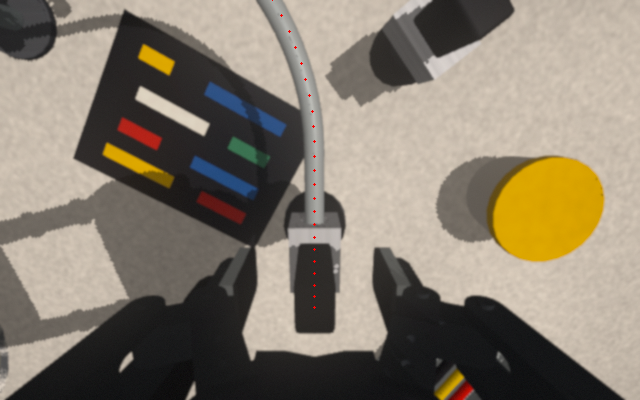

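```bash
python3 - <<'E'
import pickle
from h import *
ci,s,im=pickle.load(open("pics/w3.pkl","rb"))
a=atz(ci,315,332,.2135); b=atz(ci,314.5,213,.1715)
d=np.array([np.cos(.934),np.sin(.934)]); o=np.array([.49869,-.18617])
print((a[:2]-o)@d+.011,(b[:2]-o)@d-.018,(s["position"][:2]-o)@d)
E
python3 -m creep '[[[0,0,0],[0,0,-0.1],0.2],[[0,0,0],[0,0,0],0.4],[[0,0,0],[0,0,0],0.6],[[0,0,0],[0,0,0],0.8],[[0,0,0],[0,0,0],1],[[0,0,0],[0,0,0],1],[[0,0,0],[0,0,0],1],[[0,0,0],[0,0,0],1],[[0,0,0],[0,0,0],1],[[0,0,0],[0,0,0],1]]' 20; python3 see.py w4 .49869 -.18617 .93383
```

```text
0.03608984442623056 0.0416930532051044 0.03567637010747115
time_s: 7.2
position: [0.5202, -0.1578, 0.1974]
tool_rot: [0.0, 0.893, 0.45, 0.001]
wrist_force: [-1.2, 0.2, 0.5]
width: 0.0158
7.2 [ 0.52021424 -0.15775191  0.19743191] [2.16984067e-04 8.93092243e-01 4.49873156e-01 5.85231540e-04]
0.72 [312.4 260.9  62.  134.1]
0.71 [207.6 315.9  66.   86.8]
0.59 [434.9  42.5 143.2  84.9]
```

View pics/w4_o.png

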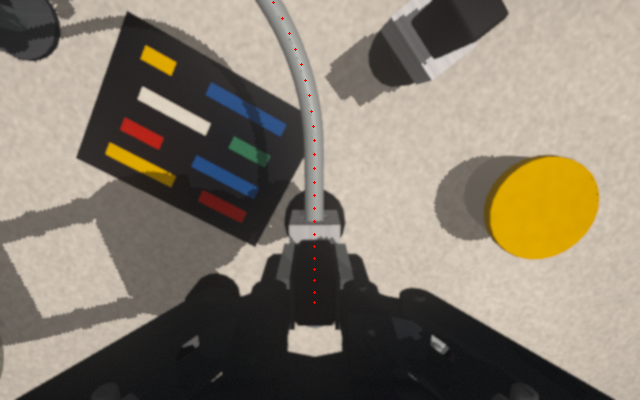

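```bash
cat > where.py <<'E'
import sys
from plant import sensors
from h import *
from scipy.optimize import minimize_scalar
par=[.49869,-.18617,.93383]
s=sensors.read_state(); ss=np.linspace(0,STOT,4001); w,h=railw(par,ss)
p=s["position"]; i=np.argmin(((w[:,:2]-p[:2])**2).sum(1))
n=np.array([-np.sin(h[i]),np.cos(h[i])])
X=rot(s["tool_rot"]).as_matrix(); hd=np.arctan2(X[1,0],X[0,0])
print("t",round(s["time_s"],2),"s",round(ss[i]*1e3,1),"left-mm",round((p[:2]-w[i,:2])@n*1e3,2),"z",round(p[2],4),"head-err deg(tool-rail)",round(np.rad2deg(hd-h[i]),2),"tilt",np.round(X[:2,2],4))
f=s["wrist_force"]; t=np.array([np.cos(hd),np.sin(hd)]); print("F along,left,up",np.round([f[:2]@t,f[:2]@[-t[1],t[0]],f[2]],2),"T",np.round(s["wrist_torque"],2),"w",round(s["width"],4))
E
python3 where.py
python3 -m creep '[[[0,0,0],[0.1,0,0],1],[[0,0,0],[0.12,0,0],1],[[0,0,0],[0.12,0,0],1],[[0,0,0],[0.12,0,0],1],[[0,0,0],[0.12,0,0],1],[[0,0,0],[0.12,0,0],1],[[0,0,0],[0.12,0,0],1],[[0,0,0],[0.12,0,0],1],[[0,0,0],[0.12,0,0],1],[[0,0,0],[0.12,0,0],1]]' 20; python3 where.py
```

```text
t 7.3 s 35.7 left-mm -0.39 z 0.1974 head-err deg(tool-rail) -0.03 tilt [0.0012 0.0001]
F along,left,up [-0.53  0.74  1.93] T [-0.    0.03 -0.01] w 0.0157
time_s: 8.55
position: [0.55, -0.1171, 0.1975]
tool_rot: [0.0, 0.893, 0.45, 0.0]
wrist_force: [-2.9, -0.5, 4.4]
width: 0.0159
t 8.55 s 86.1 left-mm -0.15 z 0.1975 head-err deg(tool-rail) -0.03 tilt [0.0005 0.0001]
F along,left,up [-2.1   2.04  4.35] T [-0.02  0.52 -0.01] w 0.0159
```

```bash
python3 -m creep '[[[0,0,-0.25],[0.17,0,-0.01],1],[[0,0,-0.7],[0.2,-0.005,-0.005],1],[[0,0,-0.77],[0.2,-0.007,0],1],[[0,0,-0.77],[0.2,-0.007,0],1],[[0,0,-0.77],[0.2,-0.007,0],1],[[0,0,-0.77],[0.2,-0.007,0],1],[[0,0,-0.77],[0.2,-0.007,0],1],[[0,0,-0.77],[0.2,-0.007,0],1],[[0,0,-0.77],[0.2,-0.007,0],1],[[0,0,0],[0,0,0],1]]' 20; python3 where.py
```

```text
time_s: 9.8
position: [0.5742, -0.0471, 0.1975]
tool_rot: [-0.003, 0.727, 0.687, -0.002]
wrist_force: [-4.1, 1.6, 3.5]
width: 0.0157
t 9.8 s 161.7 left-mm 1.46 z 0.1975 head-err deg(tool-rail) -1.0 tilt [-0.0067  0.0009]
F along,left,up [1.39 4.14 3.52] T [0.5  0.55 0.  ] w 0.0157
```

```bash
python3 -m creep '[[[0,0,-0.8],[0.2,-0.015,-0.01],1],[[0,0,-0.8],[0.2,-0.012,-0.005],1],[[0,0,-0.8],[0.2,-0.01,0],1],[[0,0,-0.79],[0.2,-0.01,0],1],[[0,0,-0.79],[0.2,-0.008,0],1],[[0,0,-0.79],[0.2,-0.008,0],1],[[0,0,-0.79],[0.2,-0.008,0],1],[[0,0,-0.79],[0.2,-0.008,0],1],[[0,0,-0.79],[0.2,-0.008,0],1],[[0,0,0],[0,0,0],1]]' 20; python3 where.py; python3 see.py w5 .49869 -.18617 .93383
```

```text
time_s: 11.05
position: [0.5551, 0.0203, 0.1975]
tool_rot: [-0.003, 0.479, 0.878, -0.003]
wrist_force: [-2.3, 0.2, 0.9]
width: 0.0153
t 11.05 s 234.0 left-mm 2.56 z 0.1975 head-err deg(tool-rail) 0.44 tilt [-0.0077 -0.0019]
F along,left,up [1.45 1.85 0.95] T [-0.    0.5  -0.06] w 0.0153
11.05 [0.55505685 0.02025011 0.19754819] [-0.00291975  0.47943473  0.8775686  -0.00267911]
0.95 [320.8 339.6  41.4  27.9]
0.76 [314.9 261.4  62.5 137.9]
0.74 [ 41.8 269.4  83.5  85.8]
```

View pics/w5_o.png

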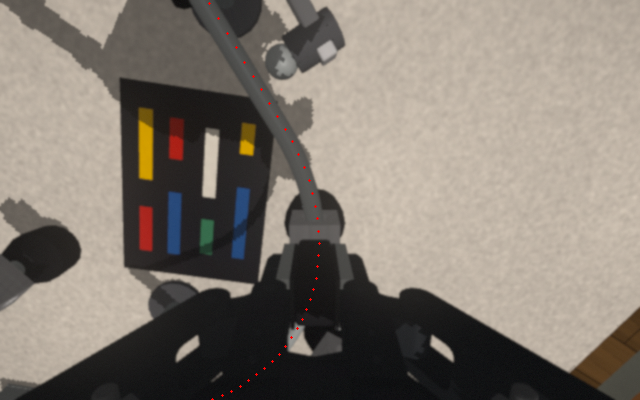

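The picture shows the ball at (281,62), the stop collar at the top edge near (190,0), and the fit 2–4 px right of the rod. I'll zoom in and refit with the poses felt so far.

```bash
python3 - <<'E'
import cv2
im=cv2.imread("pics/w5.png")
cv2.imwrite("pics/w5z.png",cv2.resize(im[0:220,170:360],None,fx=2.6,fy=2.6,interpolation=cv2.INTER_CUBIC))
E
```

```text
(no output)
```

View pics/w5z.png

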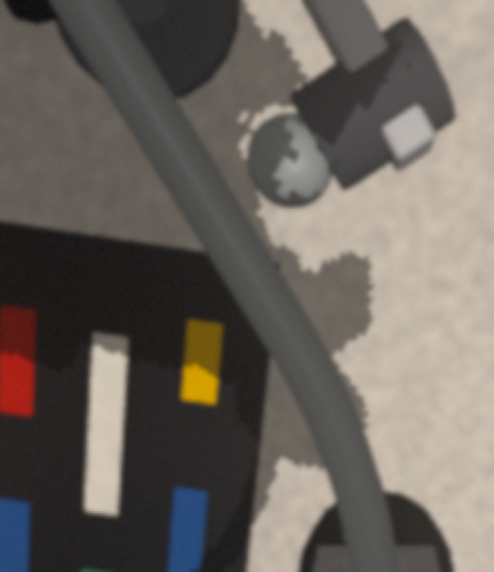

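```bash
cat > fit3.py <<'E'
import pickle
from h import *
from scipy.optimize import least_squares
w1=pickle.load(open("pics/w1.pkl","rb"))[0]; w5=pickle.load(open("pics/w5.pkl","rb"))[0]
W=np.array([(124,50),(160,100),(182,150),(195.5,200),(200.5,250),(200,300),(196,350),(190,400)])/2.5+np.array([290,0])-.3
V=np.array([(110,50),(170,150),(231,250),(279,330),(321,400),(354,480),(368,540)])/2.6+np.array([170,0])-.3
F=np.array([(.5202,-.1578),(.55,-.1171),(.5742,-.0471),(.5551,.0203)])
ss=np.linspace(0,STOT,800)
def dn(q,pts):
    d=[]
    for a in pts:
        i=np.argmin(((q-a)**2).sum(1)); i=min(max(i,1),798)
        t=q[i+1]-q[i-1]; n=np.array([-t[1],t[0]])/np.linalg.norm(t); d.append((a-q[i])@n)
    return np.array(d)
def f(p):
    w=railw(p,ss)[0]
    return np.r_[.5*dn(proj(w1,w),W),.5*dn(proj(w5,w),V),1e3*dn(w[:,:2],F)]
r=least_squares(f,[.499,-.186,.934]); p=r.x
if __name__=="__main__":
    print(p,np.rad2deg(p[2]),np.round(r.fun,2))
    print(railw(p,[STOT])); 
    b=atz(w5,170+290/2.6,160/2.6,.16); w=railw(p,ss)[0]; i=np.argmin(((w-b)**2).sum(1)); print("ball",b,ss[i],np.linalg.norm(w[i]-b))
    c=atz(w5,170+30/2.6,20/2.6,.16);i=np.argmin(((w-c)**2).sum(1)); print("collar corner",c,ss[i],np.linalg.norm(w[i]-c))
E
python3 fit3.py
```

```text
[ 0.4979825  -0.188256    0.93626897] 53.644260315594785 [ 0.7   1.12  0.84  0.47 -0.18 -0.54 -0.32 -0.26 -0.   -0.2  -0.22 -0.38
  0.11  0.31  0.04  0.16  0.29  0.47  0.42]
(array([[0.39864646, 0.11704897, 0.16      ]]), array([2.68159822]))
ball [0.49152295 0.09064003 0.16      ] 0.32649694222545533 0.0175680198514739
collar corner [0.44183327 0.08542291 0.16      ] 0.36869363912050607 0.009166197745815823
```

```bash
sed -i 's/^par=.*/par=[.49798,-.18826,.93627]/' where.py; python3 where.py; python3 -m creep '[[[0,0,-0.72],[0.2,-0.01,0],1],[[0,0,-0.76],[0.2,-0.008,0],1],[[0,0,-0.76],[0.2,-0.008,0],1],[[0,0,-0.76],[0.2,-0.008,0],1],[[0,0,-0.76],[0.2,-0.008,0],1],[[0,0,-0.76],[0.2,-0.008,0],1],[[0,0,-0.7],[0.18,-0.007,0],1],[[0,0,0],[0,0,0],1],[[0,0,0],[0,0,0],1],[[0,0,0],[0,0,0],1]]' 20; python3 where.py;python3 see.py w6 .49798 -.18826 .93627
```

```text
t 11.15 s 234.6 left-mm 0.46 z 0.1976 head-err deg(tool-rail) -0.07 tilt [-0.0076 -0.002 ]
F along,left,up [2.31 2.3  1.86] T [ 0.07  0.57 -0.1 ] w 0.0155
time_s: 12.4
position: [0.52, 0.055, 0.1978]
tool_rot: [-0.0, 0.273, 0.962, -0.002]
wrist_force: [-2.4, -0.1, 1.1]
width: 0.0153
t 12.4 s 285.1 left-mm 0.84 z 0.1978 head-err deg(tool-rail) 1.47 tilt [-0.0013 -0.0036]
F along,left,up [2.02 1.33 1.13] T [ 0.13  0.32 -0.12] w 0.0153
12.4 [0.51996128 0.0550454  0.1977614 ] [-1.52974456e-04  2.73397481e-01  9.61899232e-01 -1.91344596e-03]
0.84 [ 25.4 176.7  50.8  58.8]
0.64 [314.4 258.9  66.5 133.6]
```

View pics/w6_o.png

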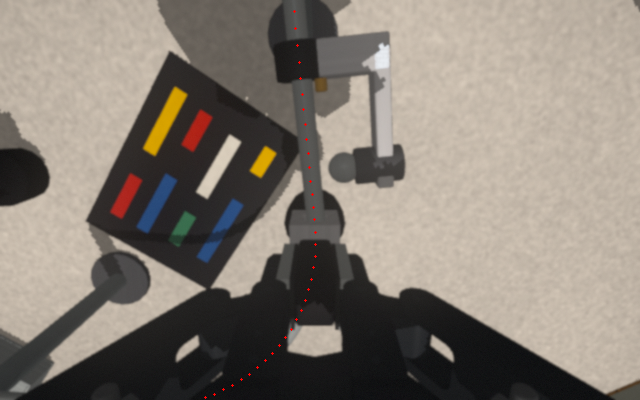

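The picture shows the collar at about (297,60), the brass pin at (320,85), the ball at (343,167) and the block front at (315,212). Next I compute the home position.

```bash
python3 - <<'E'
import pickle,cv2
from h import *
par=[.49798,-.18826,.93627]
ci,s,im=pickle.load(open("pics/w6.pkl","rb"))
cv2.imwrite("pics/w6z.png",cv2.resize(im[20:240,240:420],None,fx=2.6,fy=2.6,interpolation=cv2.INTER_CUBIC))
w,h=railw(par,[STOT-.06]); o=w[0,:2]; t=np.array([np.cos(h[0]),np.sin(h[0])])
f=lambda u,v,z:(round(((atz(ci,u,v,z)[:2]-o)@t+STOT-.06)*1e3,1), round((atz(ci,u,v,z)[:2]-o)@[-t[1],t[0]]*1e3,1))
print("face bottom/lower edge",f(297,82,.172),f(297,82,.16),"ball",f(343,167,.16),"block front top edge",f(315,211,.1715),"pin tip",f(320,92,.16))
E
```

```text
face bottom/lower edge (np.float64(368.8), np.float64(1.2)) (np.float64(369.8), np.float64(1.8)) ball (np.float64(327.0), np.float64(-17.3)) block front top edge (np.float64(308.3), np.float64(-1.2)) pin tip (np.float64(364.3), np.float64(-8.8))
```

View pics/w6z.png

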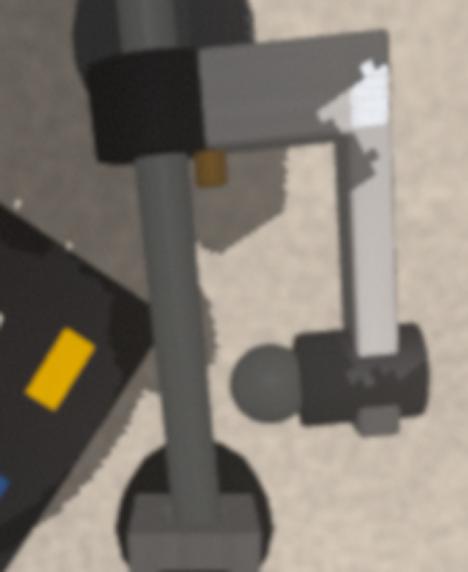

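```bash
python3 -m creep '[[[0,0,-0.3],[0.12,-0.002,0],1],[[0,0,-0.35],[0.12,-0.002,0],1],[[0,0,-0.3],[0.12,-0.001,0],1],[[0,0,-0.15],[0.06,0,0],1],[[0,0,0],[0,0,0],1],[[0,0,0],[0,0,0],1],[[0,0,0],[0,0,0],1],[[0,0,0],[0,0,0],1],[[0,0,0],[0,0,0],1],[[0,0,0],[0,0,0],1]]' 40; python3 where.py
```

```text
time_s: 13.75
position: [0.5047, 0.0638, 0.1978]
tool_rot: [0.0, 0.224, 0.975, -0.002]
wrist_force: [0.7, 1.0, 0.8]
width: 0.0154
t 13.75 s 302.8 left-mm 0.62 z 0.1978 head-err deg(tool-rail) 0.51 tilt [-0.0004 -0.0034]
F along,left,up [-0.21 -1.22  0.8 ] T [0.31 0.07 0.  ] w 0.0154
```

```bash
python3 -m creep '[[[0,0,0],[0.08,0,0],1],[[0,0,0],[0.1,0,0],1],[[0,0,0],[0.1,0,0],1],[[0,0,0],[0.1,0,0],1],[[0,0,0],[0.1,0,0],1],[[0,0,0],[0.1,0,0],1],[[0,0,0],[0.1,0,0],1],[[0,0,0],[0.1,0,0],1],[[0,0,0],[0,0,0],1],[[0,0,0],[0,0,0],1]]' 40; python3 where.py;python3 see.py w7 .49798 -.18826 .93627
```

```text
time_s: 15.0
position: [0.4753, 0.0778, 0.1981]
tool_rot: [0.001, 0.224, 0.975, -0.002]
wrist_force: [1.2, -1.6, 0.9]
width: 0.0153
t 15.0 s 335.4 left-mm 1.11 z 0.1981 head-err deg(tool-rail) 0.52 tilt [ 0.0015 -0.0045]
F along,left,up [-1.73  0.93  0.87] T [-0.28 -0.17 -0.09] w 0.0153
15.0 [0.47531051 0.07782711 0.19809649] [ 0.00124545  0.22359465  0.97467929 -0.00204008]
0.88 [313.8 258.6  62.  136.9]
0.71 [ 30.4 195.2  57.4  61.7]
```

View pics/w7_o.png

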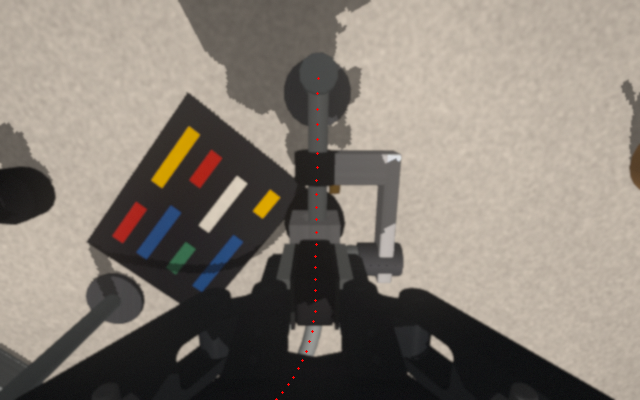

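```bash
python3 -m creep '[[[0,0,0],[0.08,0,0.005],1],[[0,0,0],[0.08,0,0],1],[[0,0,0],[0.08,0,0],1],[[0,0,0],[0.06,0,0],1],[[0,0,0],[0.04,0,0],1],[[0,0,0],[0,0,0],1],[[0,0,0],[0,0,0],1],[[0,0,0],[0,0,0],1],[[0,0,0],[0,0,0],1],[[0,0,0],[0,0,0],1]]' 40; python3 where.py;python3 see.py w8 .49798 -.18826 .93627
```

```text
time_s: 16.35
position: [0.4625, 0.0842, 0.198]
tool_rot: [0.001, 0.224, 0.975, -0.002]
wrist_force: [0.7, -0.0, 2.9]
width: 0.0152
t 16.35 s 349.7 left-mm 1.07 z 0.198 head-err deg(tool-rail) 0.5 tilt [ 0.0018 -0.0042]
F along,left,up [-0.62 -0.27  2.86] T [ 0.08 -0.03 -0.12] w 0.0152
16.35 [0.46246222 0.084235   0.19795351] [ 0.00135139  0.22375144  0.97464358 -0.00183223]
0.58 [315.2 264.1  62.8 129.4]
0.55 [ 30.1 209.9  60.   56.8]
```

View pics/w8.png

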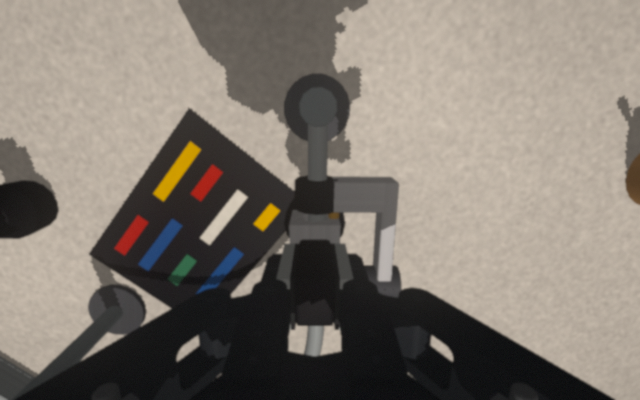

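```bash
python3 - <<'E'
import cv2
im=cv2.imread("pics/w8.png")
cv2.imwrite("pics/w8z.png",cv2.resize(im[160:350,260:420],None,fx=3.1,fy=3.1,interpolation=cv2.INTER_CUBIC))
E
```

```text
(no output)
```

View pics/w8z.png

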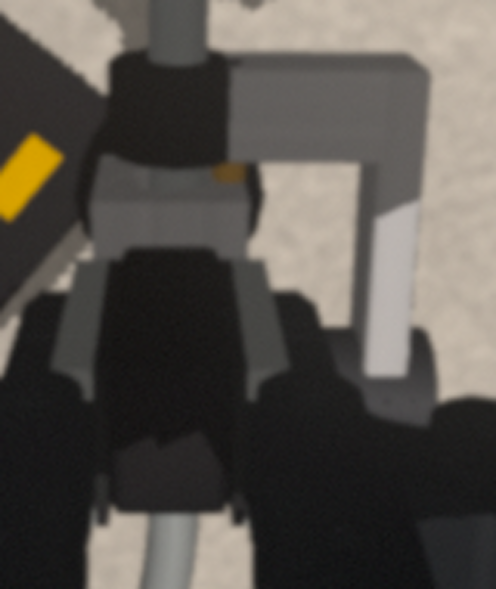

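```bash
python3 - <<'E'
import pickle
from h import *
ci,s,im=pickle.load(open("pics/w8.pkl","rb"))
for va,vb in ((213,224.5),(212,225)):
    a=atz(ci,314,va,.1715);b=atz(ci,314,vb,.1715);print(np.linalg.norm(a-b))
E
python3 -m creep '[[[0,0,0],[0.05,0,0.01],1],[[0,0,0],[0.04,0,0],1],[[0,0,0],[0,0,0],1],[[0,0,0],[0,0,0],1],[[0,0,0],[0,0,0],1],[[0,0,0],[0,0,0],1],[[0,0,0],[0,0,0],1],[[0,0,0],[0,0,0],1],[[0,0,0],[0,0,0],1],[[0,0,0],[0,0,0],1]]' 40; python3 where.py
```

```text
0.006077808782625814
0.006867426554570952
time_s: 17.7
position: [0.4597, 0.0859, 0.1977]
tool_rot: [0.002, 0.224, 0.975, -0.002]
wrist_force: [1.5, 0.6, 2.5]
width: 0.015
t 17.7 s 353.0 left-mm 0.75 z 0.1977 head-err deg(tool-rail) 0.5 tilt [ 0.0033 -0.0041]
F along,left,up [-1.03 -1.21  2.5 ] T [ 0.08 -0.21 -0.03] w 0.015
```

```bash
python3 -m creep '[[[0,0,0],[0.03,0,-0.01],1],[[0,0,0],[0.03,0,-0.005],1],[[0,0,0],[0,0,0],1],[[0,0,0],[0,0,0],1],[[0,0,0],[0,0,0],1],[[0,0,0],[0,0,0],1],[[0,0,0],[0,0,0],1],[[0,0,0],[0,0,0],1],[[0,0,0],[0,0,0],1],[[0,0,0],[0,0,0],1]]' 40; python3 where.py; python3 see.py w9 .49798 -.18826 .93627;python3 - <<'E'
import cv2
im=cv2.imread("pics/w9.png")
cv2.imwrite("pics/w9z.png",cv2.resize(im[160:350,260:420],None,fx=3.1,fy=3.1,interpolation=cv2.INTER_CUBIC))
E
```

```text
time_s: 18.95
position: [0.4577, 0.0868, 0.1981]
tool_rot: [0.002, 0.224, 0.975, -0.002]
wrist_force: [3.3, -1.1, -1.8]
width: 0.0152
t 18.95 s 355.2 left-mm 0.91 z 0.1981 head-err deg(tool-rail) 0.51 tilt [ 0.0037 -0.0047]
F along,left,up [-3.49 -0.45 -1.82] T [-0.16 -0.46 -0.1 ] w 0.0152
18.95 [0.45766484 0.0867906  0.19805875] [ 0.00232161  0.22368123  0.97465782 -0.00185947]
0.74 [ 30.9 214.4  60.3  60.9]
0.6 [313.9 266.   60.9 124.4]
```

View pics/w9z.png

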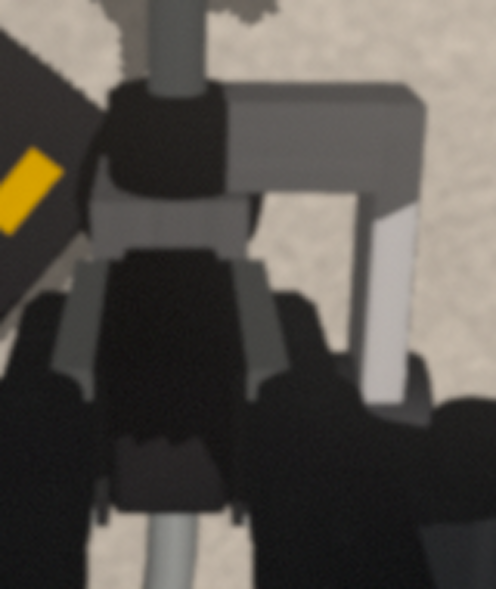

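The gap to the collar is nearly closed: collar edge about y=197 and block edge about y=200 in the zoom. I'll make one small nudge to feel the stop.

```bash
python3 -m creep '[[[0,0,0],[0.02,0,0],1],[[0,0,0],[0.02,0,0],1],[[0,0,0],[0,0,0],1],[[0,0,0],[0,0,0],1],[[0,0,0],[0,0,0],1],[[0,0,0],[0,0,0],1],[[0,0,0],[0,0,0],1],[[0,0,0],[0,0,0],1],[[0,0,0],[0,0,0],1],[[0,0,0],[0,0,0],1]]' 40; python3 where.py
```

```text
time_s: 20.3
position: [0.4576, 0.0869, 0.1983]
tool_rot: [0.004, 0.224, 0.975, -0.002]
wrist_force: [4.1, -0.8, -1.4]
width: 0.0155
t 20.3 s 355.3 left-mm 0.82 z 0.1983 head-err deg(tool-rail) 0.52 tilt [ 0.0066 -0.0059]
F along,left,up [-4.03 -1.09 -1.36] T [-0.27 -0.68 -0.05] w 0.0155
```

The stop is felt: 1.6 mm commanded gave 0.1 mm, at only 4 N. Releasing, then looking.

```bash
python3 -m creep '[[[0,0,0],[0,0,0],0.6],[[0,0,0],[0,0,0],0.4],[[0,0,0],[0,0,0],0.2],[[0,0,0],[0,0,0],0],[[0,0,0],[0,0,0],-0.2],[[0,0,0],[0,0,0],-0.2],[[0,0,0],[0,0,0],-0.2],[[0,0,0],[0,0,0],-0.2],[[0,0,0],[0,0,0],-0.2],[[0,0,0],[0,0,0],-0.2]]' 20; python3 where.py; python3 see.py w10 .49798 -.18826 .93627
```

```text
time_s: 21.55
position: [0.4562, 0.0872, 0.198]
tool_rot: [0.002, 0.224, 0.975, -0.002]
wrist_force: [-0.4, 0.5, -0.1]
width: 0.0512
t 21.55 s 356.6 left-mm 1.23 z 0.198 head-err deg(tool-rail) 0.52 tilt [ 0.0039 -0.0055]
F along,left,up [ 0.56 -0.29 -0.08] T [-0.   -0.02 -0.01] w 0.0512
21.55 [0.45617873 0.08716296 0.19802661] [ 0.00249333  0.22353482  0.97469016 -0.00224798]
0.87 [ 31.1 219.3  62.2  70.4]
0.67 [316.9 273.2  64.1 122.8]
```

View pics/w10.png

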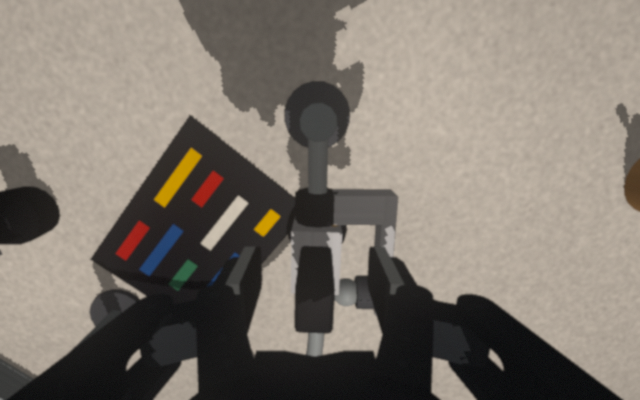

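The carriage stays near the collar, and the ball is visible at (343,292). Lifting clear and looking back.

```bash
python3 -m creep '[[[0,0,0],[0,0,-0.2],-0.2],[[0,0,0],[0,0,-0.4],-0.2],[[0,0,0],[0,0,-0.4],-0.2],[[0,0,0],[0,0,-0.4],-0.2],[[0,0,0],[-0.3,0,-0.4],-0.2],[[0,0,0],[-0.6,0,-0.3],-0.2],[[0,0,0],[-0.6,0,0],-0.2],[[0,0,0],[-0.4,0,0],-0.2],[[0,0,0],[0,0,0],-0.2],[[0,0,0],[0,0,0],-0.2]]'; python3 where.py; python3 see.py w11 .49798 -.18826 .93627;python3 - <<'E'
import cv2
from plant import eyes
im=cv2.imread("pics/w11.png")
cv2.imwrite("pics/w11z.png",cv2.resize(im[40:240,230:430],None,fx=3,fy=3,interpolation=cv2.INTER_CUBIC))
for n in("top","side"):
    i=eyes.grab_frame(n); cv2.imwrite(f"pics/f_{n}.png",i)
E
```

```text
time_s: 22.9
position: [0.5251, 0.054, 0.2894]
tool_rot: [0.003, 0.223, 0.975, -0.002]
wrist_force: [-0.5, 0.2, 0.4]
width: 0.0511
t 22.9 s 280.2 left-mm -1.19 z 0.2894 head-err deg(tool-rail) 9.76 tilt [ 0.0052 -0.0053]
F along,left,up [0.54 0.08 0.36] T [-0.02 -0.02 -0.01] w 0.0511
22.9 [0.52514004 0.05396305 0.28941063] [ 0.00311244  0.22331639  0.97473897 -0.0020097 ]
0.83 [317.6 111.9  45.   49.5]
0.73 [259.7 314.4  26.   60.1]
0.59 [ 50.7 135.1 101.   56. ]
```

View pics/w11.png

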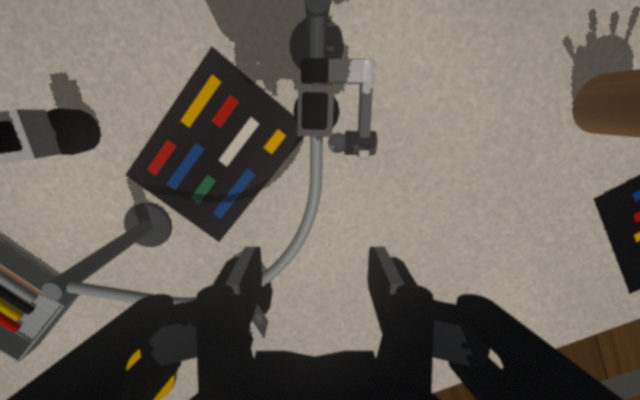

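View pics/w11z.png

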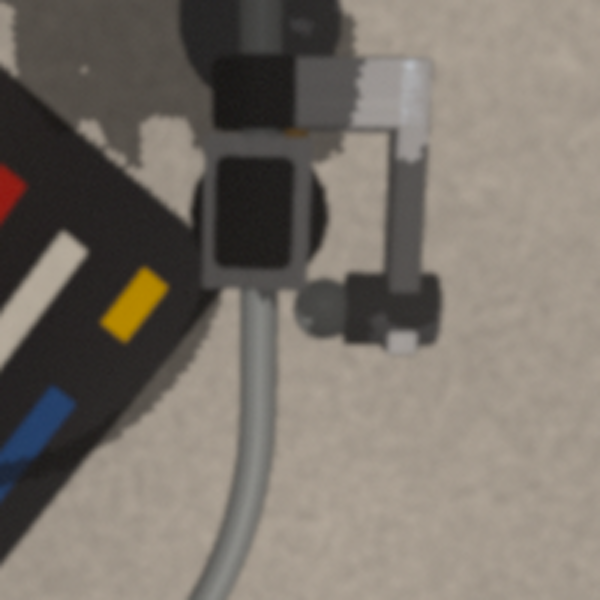

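View pics/f_side.png

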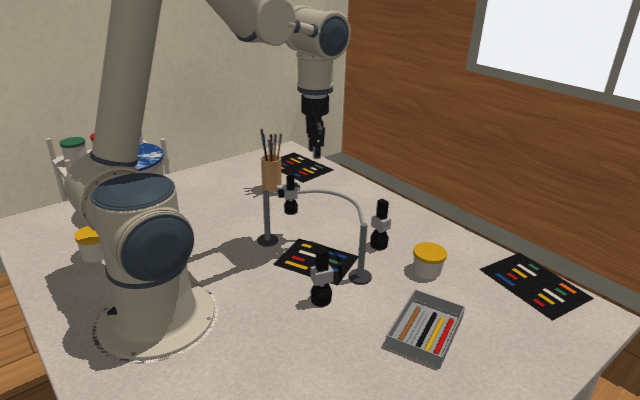

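The picture shows the ball at zoom (322,308), standing out behind the block's rear edge at y≈288 and overlapping its flank line. The block front is within about 2 mm of the collar, with only a sliver of pin visible. The bystanders are where they were, so I'm handing in.

```bash
python3 -c "
from plant import finish_job
print(finish_job())"
```

```text
the job is handed in; nothing more can be done
None
```

The lamp carriage is home against the stop and stays there by itself behind the spring catch. I handed the job in at about 23 s of the 54 s allowed.

- **The slide:** I gripped the smallest carriage, the one threaded on the rod, by its post. I let it turn with the bend and pushed it slowly past the catch. Wrist force readings, taken at the end of each move, stayed at about 5 N or less.
- **The stop:** I felt it at 4 N, where a 1.6 mm push moved the carriage only 0.1 mm. Then I opened the jaws and lifted clear.
- **Last pictures:** The catch ball stands fully out behind the carriage. The carriage's front is about 1–2 mm from the stop collar, with only a sliver of the contact pin showing. I saw no change in the brush pot, paint tub or marker tray.
- **Not measured:** I had no direct reading of pin or catch travel, so both are judged from the pictures and the felt stop.
- **A disagreement:** My first fit of the rail was off by up to 2.6 mm partway round the bend. I corrected it with the wrist camera and the positions felt along the rod.

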